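# Put the candle lantern together

## Robot

A 6-joint arm with a two-finger parallel gripper is mounted at the origin on the work surface. World frame = base frame: x ahead of the robot, y to its left, z up, the work surface at z = 0. Lengths are in m, angles in rad, forces in N, time in s.
With the tool pointing down it reaches from about 0.375 to 0.925 m from the base axis. Payload 5.7 kg.
Tool frame: the origin (TCP) lies midway between the tips of the shut fingers; the grasp point (between the pads) lies 19 mm behind it; z points along the fingers, x is the direction in which the jaws open and shut, and the axes are right-handed (so a half turn about z gives the same grasp; the last joint's range is limited). The gripper opens to 88 mm and grips with 3 to 60 N. Pads are 20 mm wide; open, the fingers measure 115 mm over their backs; the gripper's body (75 mm by 178 mm) begins 61 mm behind the grasp point.
Start: joints at [-1.294, 0.359, 1.51, -0, 1.272, -0.115], TCP at [0.229, -0.555, 0.223] pointing down, gripper open.
Joint ranges: [-2.97, 2.97], [-1.01, 2.36], [0.21, 2.38], [-0.96, 4.11], [0.2, 2.71], [-2.98, 2.98]. Speed limits (rad/s): [2.39, 2.39, 3.14, 3.14, 3.14, 3.14].

## Interface

Orientations are given as a unit quaternion [x, y, z, w].
In Python, from bench import move_ptp, servo_line, goto_joints, move_gripper, sleep, inverse_kinematics, capture, PlanningError, close_job, spot_in, silhouettes, current_clock, current_joint_pos, current_qvel, current_joint_torque, current_position, current_orientation, current_force, current_torque, current_finger_gap gives the robot as it stands. Calls block until the motion is done:
- move_ptp(position, orientation): joint-space move of the TCP to a pose.
- servo_line(position, orientation=None, rate=0.15, contact_N=None): straight line of the TCP; orientation=None keeps the orientation; rate is the mean speed in m/s. With contact_N (N) it stops when the force on the tool has changed by that much, and returns True; else False.
- goto_joints(angles): joint-space move.
- move_gripper(opening): finger opening in m; the grip force is fixed at half the most; returns when the fingers have stopped.
- sleep(seconds).
- inverse_kinematics(position, orientation): joint angles nearest the present ones, or None.
- capture(name): name is "scene" or "top" or "wrist"; returns a dict with "image" (400x640x3 uint8, blue, green, red), "range_z" (400x640 float32, m along the optical axis (not along the pixel's ray), 0 where there is no reading), "intrinsics" (3x3 intrinsics, pixels), "R" (3x3) and "t" (3): a world point X has camera coordinates R X + t. Camera axes: x right, y down, z forward; pixel columns grow to the right and rows downward; lengths in m; the calibration is good to about 2 mm. A picture is of the moment at which its call begins.
A pose or a line that the arm cannot do raises PlanningError and nothing moves.
- close_job(): hands the job in, once; it reports no verdict.
Trained networks look in the newest picture that a camera, given by its name, has taken for a name from the list of things; names that differ only in an ending like _2 or _b are one class to them, and where a whole thing is asked for, a point or a joint stands for the part that bears it (a point fixed in the world has none). Each returns a list of dicts, best first, with "conf" (0 to 1); they miss things now and then, are a little off and sometimes report something else, mostly with a low value. They report only what shows in the picture. A call takes as long as a camera call. They do not tell look-alikes from the thing itself.
- spot_in(camera, query): "xy" ([column, row] in pixels, amid what is visible of it).
- silhouettes(camera, query): "region" (400x640 bool, what is visible of it) and "xy" ([column, row] in pixels, amid what is visible of it).
Readings, each from a call of its own:
- current_clock(): time.
- current_joint_pos(): joint angles.
- current_qvel(): joint speeds.
- current_joint_torque(): joint torques, N m.
- current_position(): TCP position.
- current_orientation(): TCP orientation.
- current_force(): force on the tool from outside, world axes, zero at the start.
- current_torque(): the same for the moment, N m.
- current_finger_gap(): finger opening in m.
Only numpy, scipy, OpenCV 4.12 (cv2) and the standard library are available. Lean on these libraries where they do the work, as an engineer would, in place of code of your own. Each camera call takes 0.05 s, during which the arm holds its last target.

## Task

Get the candle lantern ready for a power cut: on its black base, wherever that stands, put it together in this order: the brass candle cup into the small collar in the middle, the slim white candle upright in the cup, the glass over the candle so that its foot stands inside the base's outer rim, and last the vented cap on top of the glass with its plug in the neck. Lower the glass gently, do not drop it, and leave the other things on the worktop where they stand.

Things in the scene. Friction and masses are not known exactly. Their poses are not given: they have to be found in the camera images.
- base: Lantern base, where all goes: loose round black foot, 110 mm across; origin: centre of underside. Middle: flat top 20 mm up, 62 mm across, with a low bright flared collar on it (40 mm inside, 47 at mouth, top 25 mm up); the cup stands in it on the flat. Round that a ledge 12 mm up for the foot of the glass, inside a flared black rim (85 mm inside, 95 at mouth, 101 over all, top 21 mm up).
- cup_mid (a point): Centre, half-way up, of the candle cup: brass tube, open at the top, 38 mm outside, 33 mm inside, 42 mm tall (bottom 21 mm below this point, inner floor 6 mm above the bottom); the lowest 6 mm taper to 28 mm. Upright. Hold it by its upper half, with the fingertips clear of the base's collar (5 mm high).
- candle_mid (a point): Centre, half-way up, of the slim white candle: 24 mm across, 85 mm tall (bottom 42.5 mm below this point) plus an 8 mm wick; the lowest 8 mm taper to 18 mm. Upright. Its lowest 36 mm go inside the cup, so hold it near its top.
- glass_mid (a point): Centre, half-way up, of the glass: pale half-clear chimney open at both ends, 120 mm tall (bottom 60 mm below this point), wall 3 mm, upright, wide foot down. Foot 76 mm across outside (70 inside) for the lowest 40 mm, then narrowing; the top 50 mm (10 to 60 mm above this point) is a straight neck, 56 mm outside, 50 inside: hold it there.
- cap_mid (a point): Centre, half-way up, of the black cap, 54 mm tall (underside 27 mm below this point), standing on its plug. From below: tapered plug 8 mm tall (34 to 44 mm across) that enters the neck of the glass; brim 72 mm across, 19 to 15 mm below this point, that rests on the glass; slotted drum 34 mm across, 15 mm below to 19 mm above this point: hold it there; a small cone.
- pillar_mid (a point): Bystander: centre of a thick ivory candle, 66 mm across, 65 mm tall, upright.
- tealight_mid (a point): Bystander: centre of a tealight in its aluminium dish, 38 mm across, 16 mm tall.
- dcell_mid (a point): Bystander: centre of a large battery standing on end, 33 mm across, 61 mm tall.
- jar_mid (a point): Bystander: centre of a small closed jar with a steel lid, 56 mm across, 68 mm tall, upright.
- matchbox_mid (a point): Bystander: centre of a matchbox lying flat, 54 x 36 x 16 mm.
Things that resemble listed ones, but are neither listed nor needed, are in the scene too. What is shaped like the base but orange or purple is not meant.

How it is judged:
By the outcome, as a careful person would: the job done as asked, in the order asked, and still so for the second after the job is handed in, with the robot touching nothing.
It also fails if it takes over 112 s, if anything falls off the work surface, if the arm or the gripper's body presses on something with over 40 N, if the wrist force passes 120 N, or if a joint passes its speed limit or range.

## Working session

There is one attempt and no reset: what is moved stays moved. The work goes in short steps, each a Python script; the robot and the scene stay as the last script left them, time stands still between calls to the robot, and variables do not carry over. Pictures are saved under pics/ and viewed, and the job is handed in when it is done.

```bash
mkdir -p pics; ls
cat > h.py <<'E'
import numpy as np, cv2
from bench import *
def cap(n,save=None):
    c=capture(n)
    if save: cv2.imwrite('pics/'+save+'.png',c['image'])
    return c
def cloud(c):
    z=c['range_z'];K=c['intrinsics'];v,u=np.mgrid[:z.shape[0],:z.shape[1]]
    P=np.stack([(u-K[0,2])/K[0,0]*z,(v-K[1,2])/K[1,1]*z,z],-1)
    W=(P-c['t'])@c['R']
    W[z<=0]=np.nan
    return W
E
python3 - <<'E'
from h import *
print(current_clock(),current_orientation())
for n in ['scene','top','wrist']:
    c=cap(n,n+'0'); W=cloud(c)
    np.savez('/tmp/'+n+'0.npz',img=c['image'],W=W,K=c['intrinsics'],R=c['R'],t=c['t'])
    print(n,-c['R'].T@c['t'])
    for q in ['base','cup_mid','candle_mid','glass_mid','cap_mid','pillar_mid','tealight_mid','dcell_mid','jar_mid','matchbox_mid']:
        for d in silhouettes(n,q):
            m=d['region']; p=W[m]; p=p[~np.isnan(p[:,0])]
            print(q,round(d['conf'],2),np.round(d['xy']),m.sum(), np.round(np.median(p,0),3) if len(p) else None, np.round(np.percentile(p[:,2],97),3) if len(p) else None)
print(current_clock())
E
```

```text
pics
0.0 [ 8.31223150e-01 -5.55938151e-01 -7.01002861e-04 -5.96553976e-04]
scene [1.26830113 0.27160115 0.77576645]
base 0.81 [411. 188.] 708 [0.244 0.253 0.014] 0.025
base 0.81 [471. 307.] 1610 [0.652 0.434 0.015] 0.024
base 0.62 [361. 203.] 740 [0.348 0.122 0.015] 0.024
base 0.57 [410. 225.] 896 [0.405 0.278 0.015] 0.024
cup_mid 0.7 [276. 213.] 215 [ 0.485 -0.113  0.028] 0.044
candle_mid 0.59 [203. 228.] 233 [ 0.619 -0.26   0.054] 0.087
cap_mid 0.76 [345. 227.] 402 [0.48  0.092 0.014] 0.053
pillar_mid 0.6 [321. 273.] 825 [0.669 0.087 0.06 ] 0.066
tealight_mid 0.41 [242. 194.] 91 [ 0.404 -0.263  0.016] 0.019
dcell_mid 0.6 [257. 250.] 251 [ 0.653 -0.094  0.043] 0.061
jar_mid 0.75 [394. 267.] 637 [0.607 0.26  0.051] 0.07
jar_mid 0.33 [324. 271.] 835 [0.668 0.086 0.06 ] 0.066
matchbox_mid 0.63 [453. 255.] 295 [0.504 0.393 0.016] 0.019
top [ 0.19355076 -0.00838694  1.68153415]
base 0.9 [282. 235.] 837 [0.334 0.123 0.015] 0.026
base 0.81 [234. 217.] 825 [0.39  0.279 0.015] 0.026
base 0.63 [198. 144.] 765 [0.638 0.436 0.015] 0.026
base 0.61 [240. 266.] 840 [0.23  0.254 0.015] 0.026
cup_mid 0.58 [349. 192.] 91 [ 0.478 -0.111  0.009] 0.042
glass_mid 0.86 [438. 181.] 530 [ 0.508 -0.393  0.055] 0.121
glass_mid 0.23 [203. 187.] 175 [0.492 0.396 0.015] 0.023
glass_mid 0.21 [293. 194.] 326 [0.462 0.09  0.013] 0.055
pillar_mid 0.94 [294. 146.] 360 [0.641 0.084 0.061] 0.069
jar_mid 0.71 [244. 156.] 264 [0.581 0.258 0.064] 0.074
matchbox_mid 0.75 [201. 187.] 175 [0.493 0.396 0.015] 0.023
wrist [ 0.30129684 -0.52562137  0.38431922]
1.65
```

View pics/scene0.png

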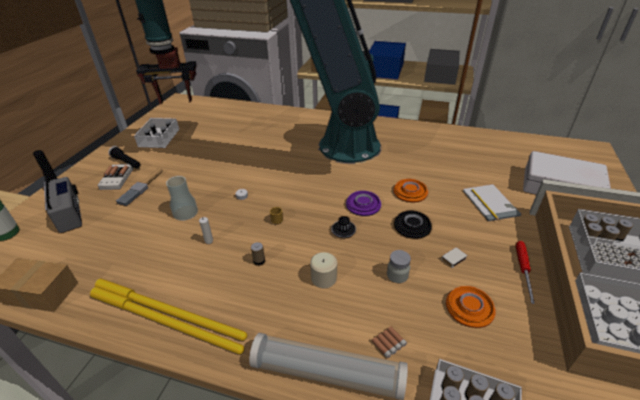

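View pics/top0.png

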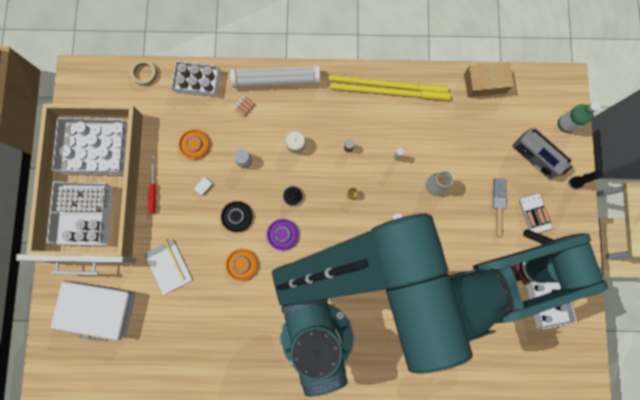

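Run:
```python
import cv2
a=cv2.imread('pics/scene0.png')[150:350,180:520]; b=cv2.imread('pics/top0.png')[120:290,170:470]
cv2.imwrite('pics/scene0c.png',cv2.resize(a,(800,470),interpolation=cv2.INTER_CUBIC))
cv2.imwrite('pics/top0c.png',cv2.resize(b,(800,453),interpolation=cv2.INTER_CUBIC))
```

```text
(no output)
```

View pics/scene0c.png

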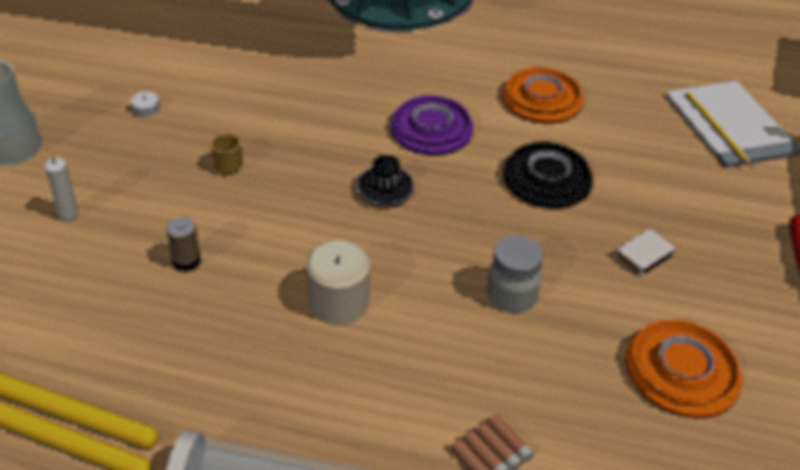

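View pics/top0c.png

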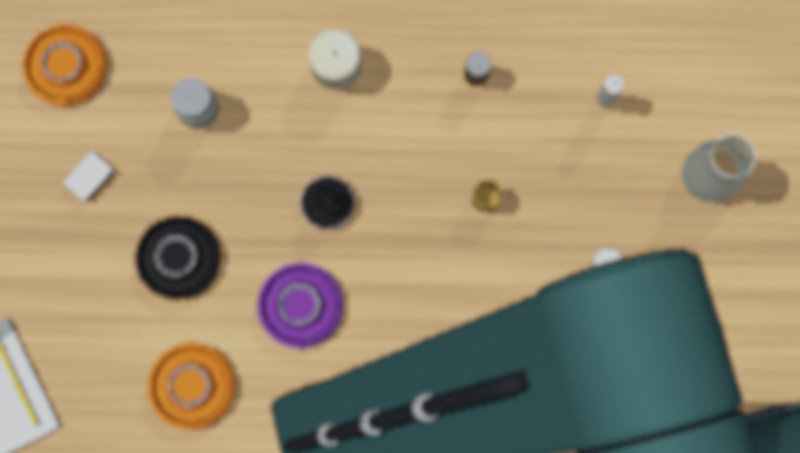

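The base candidates in the scene image are black (412,224), orange (411,188) and (471,307), and purple (363,203). Only the black one fits, and the crop confirms it. The cup is at (276,213), the candle at (205,230), the glass at (181,198) and the cap at (344,228), with no duplicates. The two cameras disagree by about 14 mm in x, so I'll use the wrist camera to check.

Run:
```python
from h import *
for n in ['scene','top','wrist']:
    d=np.load(f'/tmp/{n}0.npz'); W=d['W']; print(n,d['K'][0],d['K'][1],'\n',np.round(d['R'],3))
    m=(abs(W[...,2])<0.015)&(W[...,0]>0.2)&(W[...,0]<0.8)&(abs(W[...,1])<0.5)
    p=W[m]; A=np.c_[p[:,:2],np.ones(len(p))]; print('plane',np.linalg.lstsq(A,p[:,2],rcond=None)[0],m.sum())
```

```text
scene [388.45802668   0.         318.91277952] [  0.         388.45802668 198.24416599] 
 [[-0.286  0.958 -0.02 ]
 [ 0.601  0.163 -0.782]
 [-0.746 -0.236 -0.623]]
plane [-0.00138144  0.00188759  0.00186044] 50387
top [498.15233266   0.         320.40933744] [  0.         498.15233266 197.21593259] 
 [[ 0.016 -1.    -0.   ]
 [-0.987 -0.016 -0.159]
 [ 0.159  0.003 -0.987]]
plane [-0.00271591  0.00223544  0.0010511 ] 40130
wrist [299.82959892   0.         318.02855263] [  0.         299.82959892 197.80040875] 
 [[ 0.382 -0.924  0.   ]
 [-0.887 -0.367  0.279]
 [-0.258 -0.107 -0.96 ]]
plane [-1.00865235e-05 -6.68767513e-04 -7.98723299e-04] 39311
```

View pics/wrist0.png

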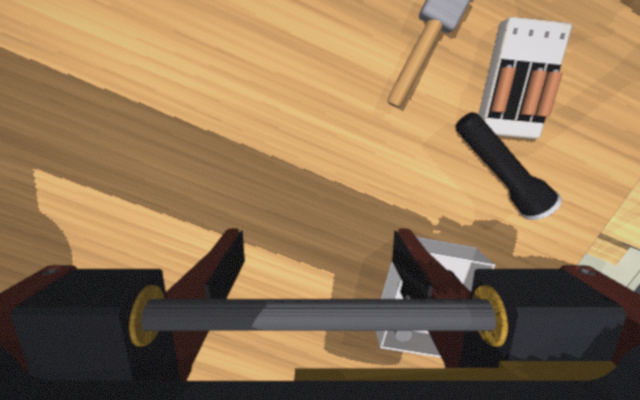

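```bash
cat >> h.py <<'E'
def quat(a): return np.array([np.cos(a/2),np.sin(a/2),0,0])
def az(xy): return np.arctan2(xy[1],xy[0])
def view(xy,z,a=None):
    xy=np.array(xy); a=az(xy) if a is None else a
    h=np.array([-np.sin(a),np.cos(a)])
    p=xy-0.08*h
    move_ptp([p[0],p[1],z],quat(a)); return a
def circfit(p,r=None):
    from scipy.optimize import least_squares
    c0=(p.max(0)+p.min(0))/2
    f=(lambda q:np.hypot(*(p-q[:2]).T)-q[2]) 
    s=least_squares(f,[*c0,r or 0.03],loss='soft_l1',f_scale=0.002)
    return s.x
def look(name,q,save,near=None):
    c=cap(name,save);W=cloud(c);out=[]
    for d in silhouettes(name,q):
        p=W[d['region']];p=p[~np.isnan(p[:,0])]
        out.append((d,p))
        print(q,round(d['conf'],2),np.round(d['xy']),'med',np.round(np.median(p,0),4),'z97',np.round(np.percentile(p[:,2],97),4))
    np.savez('/tmp/'+save+'.npz',img=c['image'],W=W,K=c['intrinsics'],R=c['R'],t=c['t'],m=out[0][0]['region'] if out else 0)
    return c,W,out
def mid(p): 
    a=np.percentile(p[:,:2],1,axis=0);b=np.percentile(p[:,:2],99,axis=0); return (a+b)/2,b-a
E
python3 - <<'E'
from h import *
view((0.48,-0.11),0.20)
print(current_joint_pos(),current_clock())
c,W,o=look('wrist','cup_mid','cup1')
p=o[0][1]; t=p[p[:,2]>0.037]; print(len(t),mid(t),circfit(t[:,:2],0.018), t[:,2].mean())
print(current_position())
E
```

```text
[-5.26206665e-01  2.37814080e-01  1.75205662e+00 -3.73728592e-04
  1.15112216e+00 -2.99502541e-01] 3.25
cup_mid 0.96 [318. 106.] med [ 0.4792 -0.1109  0.0062] z97 0.0424
cup_mid 0.45 [461. 224.] med [ 0.6073 -0.2589  0.0659] z97 0.0857
285 (array([ 0.47918702, -0.11147425]), array([0.03614042, 0.0363507 ])) [ 0.47924593 -0.11147313  0.01737948] 0.04132256140948839
[ 0.46213167 -0.18908757  0.2000772 ]
```

View pics/cup1.png

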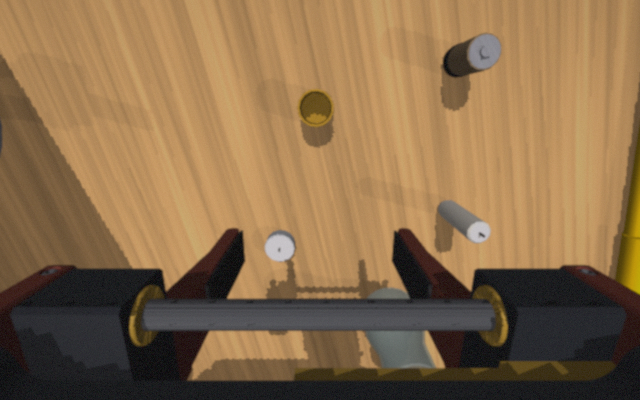

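The wrist view has the cup at pixel (316,107), and its position agrees with the top camera. Now I'll grasp it, lift it and look at the base.

Run:
```python
from h import *
xy=np.array([0.4792,-0.1114]); a=az((0.48,-0.11))
move_ptp([*xy,0.09],quat(a))
servo_line([*xy,0.017],rate=0.1)
move_gripper(0.0); print('gap',current_finger_gap())
servo_line([*xy,0.12],rate=0.2)
b=(0.391,0.279); view(b,0.20)
print(current_joint_pos(),current_clock(),current_finger_gap())
c,W,o=look('wrist','base','base1')
for d,p in o:
    t=p[p[:,2]>0.0185]; print(len(t),mid(t),circfit(t[:,:2],0.046)); t=p[p[:,2]>0.006]; print(mid(t),cv2.minEnclosingCircle(t[:,:2].astype(np.float32)))
```

```text
gap 0.0368049052538477
[ 3.11573189e-01  2.21543537e-01  1.77721777e+00 -5.91430269e-04
  1.14402577e+00 -3.06896709e-01] 7.6167 0.036444536207276064
base 0.94 [208. 186.] med [0.3374 0.1276 0.014 ] z97 0.0238
base 0.93 [582. 120.] med [0.6387 0.4367 0.0139] z97 0.0236
base 0.91 [322. 106.] med [0.394  0.281  0.0147] z97 0.0239
base 0.8 [184.  42.] med [0.243  0.2507 0.0147] z97 0.0241
2331 (array([0.33752231, 0.12251037]), array([0.09621694, 0.09619677])) [0.33737897 0.12329817 0.02336526]
(array([0.33880623, 0.12522076]), array([0.09982947, 0.0988893 ])) ((0.33811601996421814, 0.12252403050661087), 0.055246349424123764)
2876 (array([0.64427496, 0.43766785]), array([0.09621496, 0.0960454 ])) [0.64391386 0.43732477 0.02365693]
(array([0.64126519, 0.43522262]), array([0.0995011 , 0.09904259])) ((0.6440349817276001, 0.43694785237312317), 0.05520431324839592)
2902 (array([0.39527997, 0.27930563]), array([0.09616289, 0.09598004])) [0.39511257 0.2797127  0.02357094]
(array([0.39521669, 0.27933441]), array([0.10078315, 0.10080608])) ((0.39545661211013794, 0.27927979826927185), 0.05502539873123169)
3150 (array([0.2346607 , 0.25256294]), array([0.09551611, 0.09062529])) [0.23629399 0.25319356 0.0224074 ]
(array([0.23758535, 0.25270735]), array([0.09882192, 0.09605804])) ((0.2353818118572235, 0.2551053762435913), 0.054825931787490845)
```

View pics/base1.png

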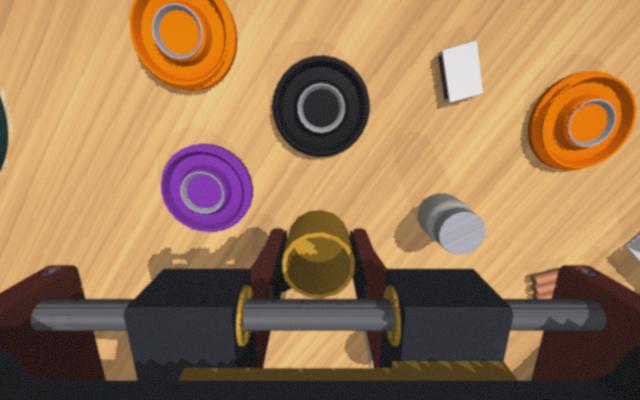

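The wrist view shows the black base at (321,107), between orange (180,32), purple (206,188) and orange (589,120). The cup is held upright at (317,260). Placing it now.

Run:
```python
from h import *
b=np.array([0.3953,0.2794]); a=az((0.391,0.279))
move_ptp([*b,0.10],quat(a)); print(current_force())
print(servo_line([*b,0.050],rate=0.12))
print(servo_line([*b,0.0355],rate=0.04,contact_N=5),current_position(),current_force())
move_gripper(0.06)
servo_line([*b,0.12],rate=0.2)
view((0.391,0.279),0.20)
print(current_clock())
c,W,o=look('wrist','cup_mid','cup2')
for d,p in o:
    t=p[p[:,2]>0.05]; 
    if len(t)>20: print('cup',mid(t),t[:,2].max(),circfit(t[:,:2],.018))
m=(np.hypot(W[...,0]-b[0],W[...,1]-b[1])<0.06)&(W[...,2]>0.006)
t=W[m]; print(mid(t),cv2.minEnclosingCircle(t[:,:2].astype(np.float32)),np.percentile(t[:,2],99.5))
cv2.imwrite('pics/cup2z.png',cv2.resize(c['image'][20:220,200:450],None,fx=3,fy=3))
```

```text
[ 0.48886042 -0.46925564 -0.50523183]
False
True [0.39605054 0.2797659  0.03664561] [0.23997994 1.29253023 2.05610435]
10.9
cup_mid 0.78 [324. 110.] med [0.3977 0.2806 0.0263] z97 0.0622
cup (array([0.39753191, 0.28014476]), array([0.03586984, 0.0359686 ])) 0.06350355936392493 [0.39750823 0.27982428 0.01721741]
(array([0.40090056, 0.27270648]), array([0.10341214, 0.10552231])) ((0.39711979031562805, 0.2769283056259155), 0.057786550372838974) 0.31574329105222115
```

View pics/cup2z.png

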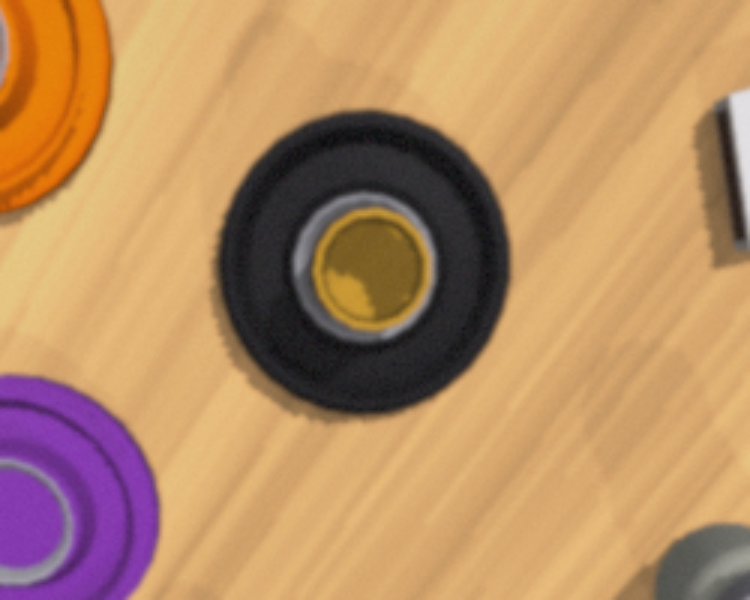

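The cup is centred in the collar, and its top at 62.5 mm matches being seated. Next is the candle.

Run:
```python
from h import *
g=(0.607,-0.259); a=view(g,0.24)
c,W,o=look('wrist','candle_mid','candle1')
p=o[0][1]
for z0,z1 in [(0.078,0.088),(0.086,0.1)]:
    t=p[(p[:,2]>z0)&(p[:,2]<z1)]; print(len(t))
    if len(t)>5: print(mid(t),circfit(t[:,:2],.012))
cv2.imwrite('pics/candle1z.png',c['image'])
print(current_clock(),a)
```

```text
candle_mid 0.98 [323. 114.] med [ 0.612  -0.2648  0.0844] z97 0.0859
401
(array([ 0.61183423, -0.26514266]), array([0.02047068, 0.02157984])) [ 0.6118881  -0.26503308  0.00793697]
9
(array([ 0.61437823, -0.26246064]), array([0.01292062, 0.01170211])) [ 0.61607053 -0.26053204  0.00661875]
13.1333 -0.40330006458914414
```

View pics/candle1z.png

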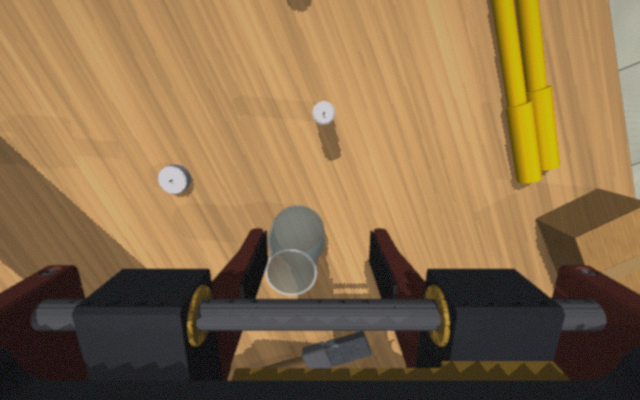

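The candle is at (323,113), near the glass at (295,250). Grasping it.

Run:
```python
from h import *
xy=np.array([0.6118,-0.2650]); a=-0.4033
move_ptp([*xy,0.15],quat(a))
servo_line([*xy,0.052],rate=0.12)
move_gripper(0.0); print('gap',current_finger_gap())
servo_line([*xy,0.17],rate=0.2)
b=np.array([0.3975,0.2800]); a=az(b)
view(b,0.22); print(current_finger_gap())
c,W,o=look('wrist','cup_mid','cup3')
for d,p in o:
    t=p[(p[:,2]>0.055)&(p[:,2]<0.07)]; 
    if len(t)>20: print('cup',mid(t),circfit(t[:,:2],.018))
print(current_clock())
```

```text
gap 0.023516847442382628
0.023280394813753432
cup_mid 0.95 [315. 104.] med [0.397  0.2804 0.0262] z97 0.0623
cup (array([0.39760592, 0.27991781]), array([0.03495232, 0.03600915])) [0.39763742 0.27979849 0.01716812]
17.9917
```

View pics/cup3.png

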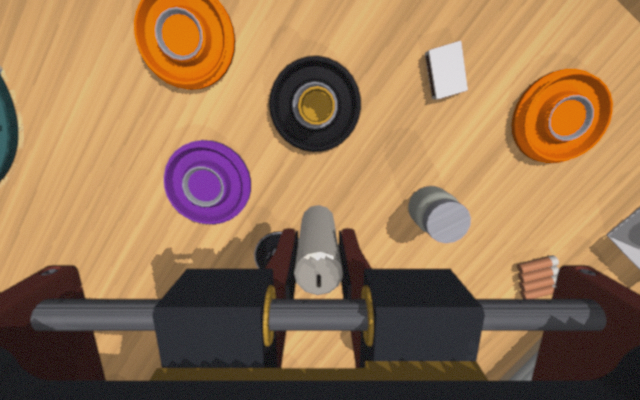

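The candle is upright in the jaws at (318,250) and the cup is still seated at (315,105). Inserting the candle.

Run:
```python
from h import *
b=np.array([0.3976,0.2799]); a=az((0.3975,0.28))
move_ptp([*b,0.15],quat(a))
print(servo_line([*b,0.090],rate=0.12,contact_N=8),current_position())
print(servo_line([*b,0.0765],rate=0.04,contact_N=5),current_position(),current_force())
move_gripper(0.05)
servo_line([*b,0.17],rate=0.2)
view(b,0.22)
c,W,o=look('wrist','candle_mid','cand2')
for d,p in o:
    t=p[(p[:,2]>0.1)&(p[:,2]<0.116)]
    if len(t)>20: print('cand',mid(t),np.median(t[:,2]))
cv2.imwrite('pics/cand2z.png',cv2.resize(c['image'][20:220,200:450],None,fx=3,fy=3))
print(current_clock())
g=(0.508,-0.40); 
a=view(g,0.27)
c,W,o=look('wrist','glass_mid','glass1')
for d,p in o:
    for z0 in (0.112,0.08):
        t=p[(p[:,2]>z0)&(p[:,2]<0.128)]
        if len(t)>20: print('glass',len(t),mid(t),circfit(t[:,:2],.028))
print(current_clock(),a)
```

```text
False [0.39869964 0.27986753 0.09071813]
True [0.39820175 0.28012697 0.07770799] [-0.05748557 -0.28601352  4.10071908]
candle_mid 0.68 [317. 109.] med [0.3996 0.2798 0.1104] z97 0.1119
cand (array([0.39982702, 0.279587  ]), array([0.02105733, 0.02140268])) 0.11036899669220993
21.2917
glass_mid 0.87 [303. 100.] med [ 0.5153 -0.4     0.0972] z97 0.1205
glass 603 (array([ 0.51669957, -0.40101334]), array([0.05389058, 0.0540023 ])) [ 0.51664103 -0.40111037  0.02607811]
glass 942 (array([ 0.51673837, -0.4009616 ]), array([0.05354409, 0.05354798])) [ 0.51659561 -0.40111927  0.02559936]
23.8083 -0.6670116275505562
```

View pics/cand2z.png

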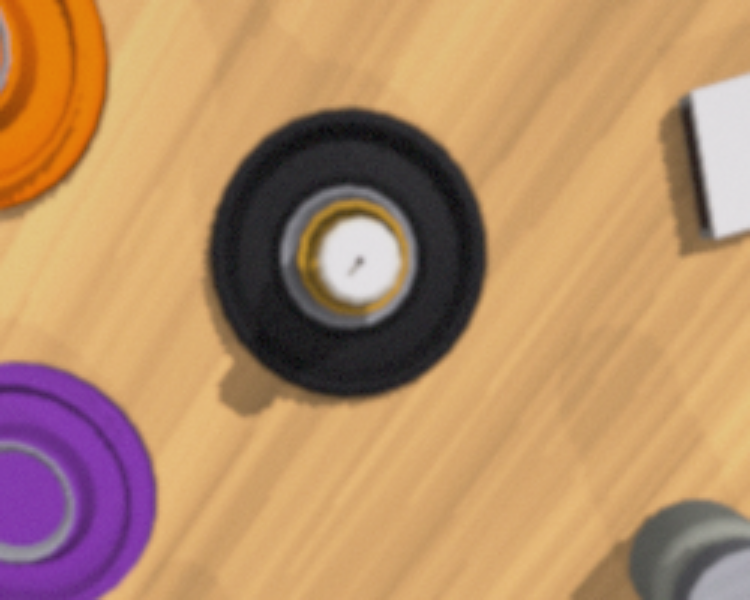

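View pics/glass1.png

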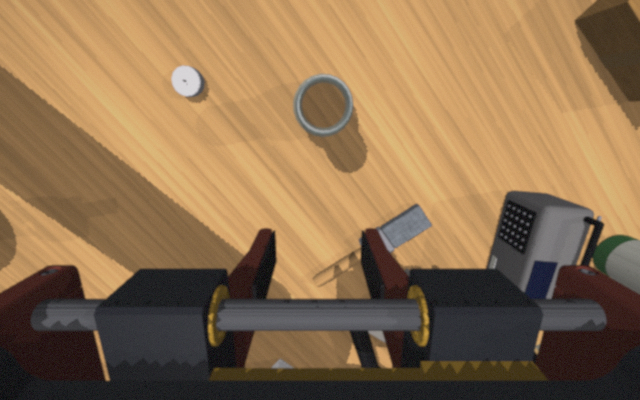

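The candle is upright in the cup, with its top at 110.4 mm against an expected 111 mm. The glass mouth is at (323,104). Grasping it by the neck.

```bash
cat >> h.py <<'E'
def basefit(W,c0):
    d=np.hypot(W[...,0]-c0[0],W[...,1]-c0[1])
    for lo,hi,z0,z1 in [(0.03,0.07,0.006,0.026)]:
        t=W[(d<hi)&(d>lo)&(W[...,2]>z0)&(W[...,2]<z1)]
        print('base outer',mid(t),cv2.minEnclosingCircle(t[:,:2].astype(np.float32)))
    t=W[(d<0.07)&(d>0.035)&(W[...,2]>0.0165)&(W[...,2]<0.026)]
    r=circfit(t[:,:2],0.047);print('rim',r);return r
E
python3 - <<'E'
from h import *
xy=np.array([0.5166,-0.4011]); a=-0.667
move_gripper(0.088)
move_ptp([*xy,0.17],quat(a))
print(servo_line([*xy,0.083],rate=0.1,contact_N=8))
move_gripper(0.0); print('gap',current_finger_gap(),current_force())
servo_line([*xy,0.20],rate=0.15); print(current_force(),current_finger_gap())
move_ptp([*xy,0.26],quat(a))
b=np.array([0.3976,0.2799])
view(b,0.26)
c,W,o=look('wrist','base','base2')
basefit(W,(0.396,0.28))
print(current_clock(),current_finger_gap())
E
```

```text
False
gap 0.055138753806720155 [-0.86796274 -0.04076571  1.71036738]
[-0.0659735  -0.50654471 -2.34228713] 0.054776506940853176
base 0.95 [198.  44.] med [0.2372 0.2564 0.0143] z97 0.0238
base 0.94 [303.  98.] med [0.393  0.2812 0.0126] z97 0.024
base 0.63 [219. 174.] med [0.3376 0.1273 0.0139] z97 0.0239
base 0.59 [538. 115.] med [0.6392 0.4364 0.0135] z97 0.0235
base outer (array([0.39548625, 0.27941697]), array([0.10325659, 0.10349141])) ((0.395528107881546, 0.27918770909309387), 0.05499685928225517)
rim [0.39546541 0.27925037 0.04758904]
30.3667 0.05500677016966358
```

View pics/base2.png

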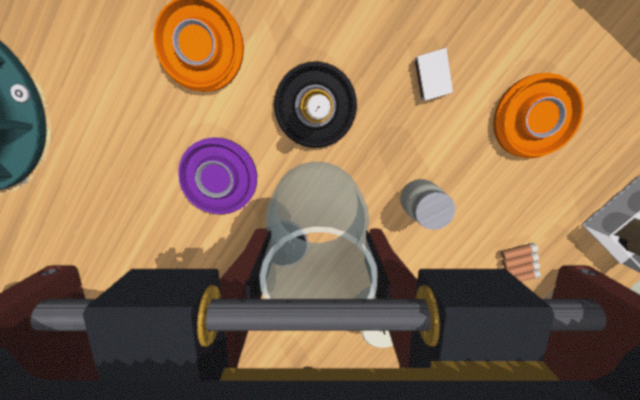

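The base is unmoved, centred at (0.3955, 0.2793), with the candle at (317,104). The glass is held straight. Lowering it gently.

Run:
```python
from h import *
b=np.array([0.3955,0.2793]); a=az((0.3976,0.2799))
move_ptp([*b,0.26],quat(a))
print(servo_line([*b,0.125],rate=0.08,contact_N=4),current_position())
print(servo_line([*b,0.108],rate=0.04,contact_N=4),current_position(),current_force())
r=servo_line([*b,0.0935],rate=0.015,contact_N=4);print(r,current_position(),current_force(),current_clock())
c=cap('scene','glassplaced')
cv2.imwrite('pics/gpz.png',cv2.resize(c['image'][80:280,320:520],None,fx=3,fy=3))
```

```text
False [0.39580821 0.2794764  0.12540556]
False [0.39532078 0.27921998 0.10771998] [-0.24093155  0.62722516 -0.50660393]
True [0.39508949 0.27905488 0.09477871] [ 0.19390124 -0.9670504   5.19263823] 34.0083
```

View pics/gpz.png

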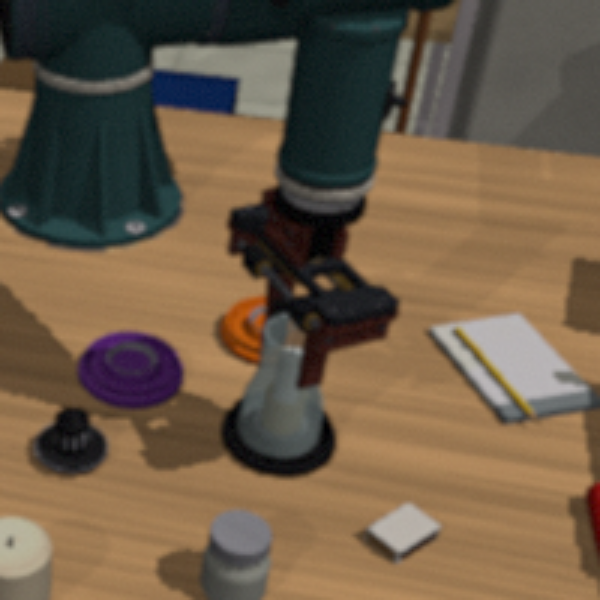

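Contact came at z = 94.8 mm, where 95 mm would be seated on the ledge, and the scene shows the glass upright inside the rim. Releasing it, then checking the glass and going to the cap.

Run:
```python
from h import *
b=np.array([0.3955,0.2793]); a=az((0.3976,0.2799))
move_gripper(0.086)
servo_line([*b,0.22],rate=0.15)
view(b,0.26)
c,W,o=look('wrist','glass_mid','glass2')
d=np.hypot(W[...,0]-b[0],W[...,1]-b[1])
t=W[(d<.045)&(W[...,2]>0.122)&(W[...,2]<0.145)]
print('ring',len(t),mid(t),circfit(t[:,:2],.027),np.median(t[:,2]))
cv2.imwrite('pics/glass2z.png',cv2.resize(c['image'][20:220,200:450],None,fx=3,fy=3))
basefit(W,b)
g=(0.464,0.09); a=view(g,0.20)
c,W,o=look('wrist','cap_mid','cap1')
for dd,p in o:
    for z0,z1 in ((0.006,0.015),(0.04,0.06)):
        t=p[(p[:,2]>z0)&(p[:,2]<z1)]
        if len(t)>20: print('cap',len(t),mid(t),cv2.minEnclosingCircle(t[:,:2].astype(np.float32)))
print(current_clock(),a)
```

```text
glass_mid 0.88 [311.  85.] med [0.395  0.2793 0.1113] z97 0.1324
glass_mid 0.36 [381. 331.] med [0.6489 0.0824 0.0618] z97 0.0652
ring 727 (array([0.39619573, 0.27785686]), array([0.05413277, 0.05390579])) [0.39631519 0.27779365 0.02601729] 0.13121351142058377
base outer (array([0.39536366, 0.27933818]), array([0.10514632, 0.10533909])) ((0.39549520611763, 0.27917537093162537), 0.055068790912628174)
rim [0.39552137 0.27923629 0.04759132]
cap_mid 0.82 [319. 109.] med [0.4691 0.0919 0.012 ] z97 0.0533
cap 2419 (array([0.46924076, 0.09107514]), array([0.06752654, 0.06783594])) ((0.46958333253860474, 0.09111455827951431), 0.03596580773591995)
cap 923 (array([0.46923838, 0.09113263]), array([0.03136232, 0.03159352])) ((0.4692223370075226, 0.09101205319166183), 0.017029449343681335)
37.2333 0.19158649656275636
```

View pics/glass2z.png

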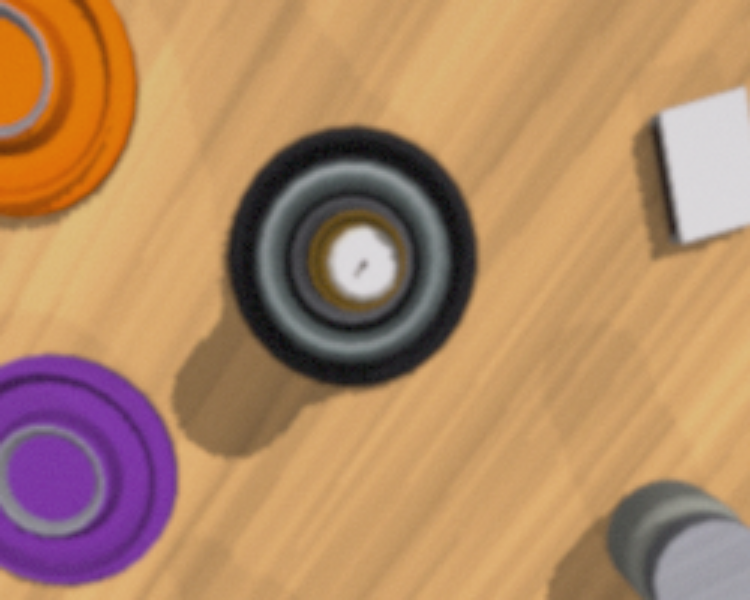

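View pics/cap1.png

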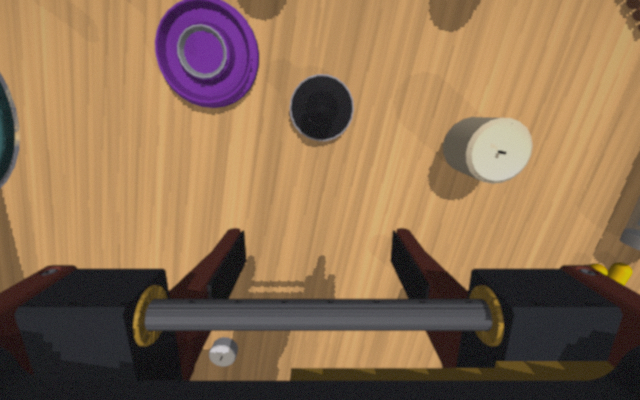

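The glass mouth is level at z = 131 mm and concentric, with its foot inside the rim. The cap is at (321,108), and the purple base and pillar are clear of it. Grasping the drum.

Run:
```python
from h import *
xy=np.array([0.4692,0.0911]); a=0.1916
move_gripper(0.065)
move_ptp([*xy,0.09],quat(a))
print(servo_line([*xy,0.0185],rate=0.1,contact_N=8))
move_gripper(0.0); print('gap',current_finger_gap())
servo_line([*xy,0.26],rate=0.2)
b=np.array([0.3963,0.2778]); view(b,0.28)
c,W,o=look('wrist','glass_mid','glass3')
d=np.hypot(W[...,0]-b[0],W[...,1]-b[1])
t=W[(d<.045)&(W[...,2]>0.122)&(W[...,2]<0.145)]
print('ring',len(t),mid(t),circfit(t[:,:2],.027),np.median(t[:,2]))
print(current_clock(),current_finger_gap())
```

```text
False
gap 0.033360451450765334
glass_mid 0.73 [426. 201.] med [0.5799 0.2632 0.0667] z97 0.0687
glass_mid 0.59 [302.  89.] med [0.3961 0.2791 0.1156] z97 0.1324
ring 637 (array([0.39624516, 0.2779092 ]), array([0.05416608, 0.05404855])) [0.39630787 0.27780931 0.02603224] 0.13119781781225429
41.8583 0.033810528467015495
```

View pics/glass3.png

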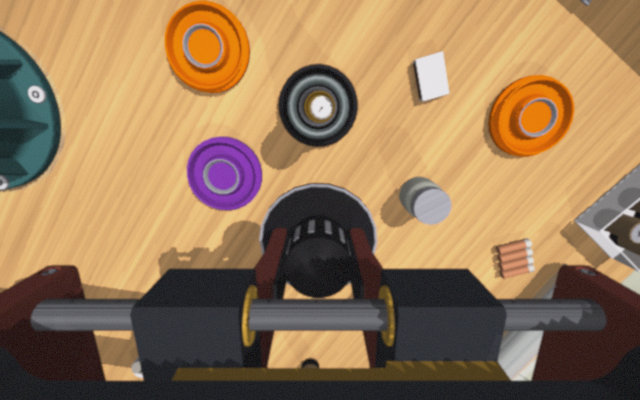

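The cap is held level at (318,240), and the glass mouth at (317,104) hasn't moved. Lowering the cap.

Run:
```python
from h import *
b=np.array([0.3963,0.2778]); a=az(b)
move_ptp([*b,0.22],quat(a))
print(servo_line([*b,0.160],rate=0.1,contact_N=4),current_position())
r=servo_line([*b,0.1405],rate=0.02,contact_N=4);print(r,current_position(),current_force(),current_clock())
c=cap('scene','capplaced')
cv2.imwrite('pics/cpz.png',cv2.resize(c['image'][80:280,320:520],None,fx=3,fy=3))
```

```text
False [0.39710367 0.27780351 0.16058459]
True [0.39610881 0.27772031 0.1426043 ] [-0.72345518 -0.13827113  4.2434319 ] 43.9
```

View pics/cpz.png

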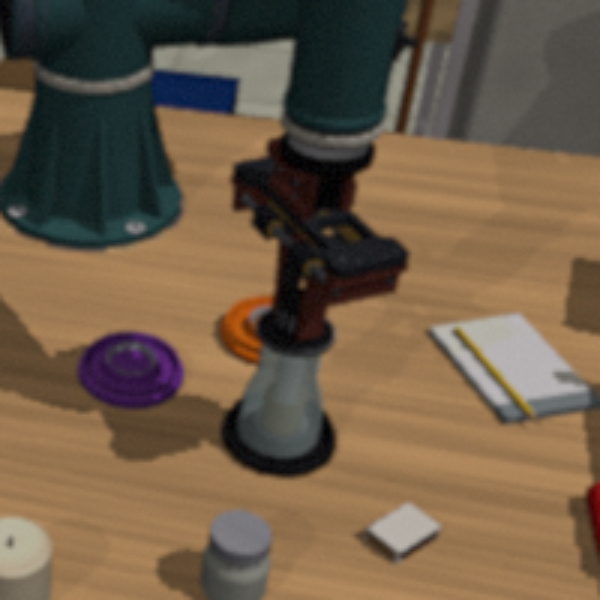

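Contact was at 142.6 mm, where 142.5 mm was expected, so the brim rests on the glass. Releasing, then checking.

Run:
```python
from h import *
b=np.array([0.3963,0.2778])
move_gripper(0.065)
servo_line([*b,0.24],rate=0.15)
a=view(b,0.28)
c,W,o=look('wrist','cap_mid','cap2')
d=np.hypot(W[...,0]-b[0],W[...,1]-b[1])
for z0,z1 in ((0.128,0.142),(0.15,0.185)):
    t=W[(d<.05)&(W[...,2]>z0)&(W[...,2]<z1)]
    print(len(t),mid(t),np.median(t[:,2]),np.percentile(t[:,2],99), 'tilt',np.linalg.lstsq(np.c_[t[:,:2]-b,np.ones(len(t))],t[:,2],rcond=None)[0])
basefit(W,(0.3955,0.2793))
cv2.imwrite('pics/cap2z.png',cv2.resize(c['image'][20:220,200:450],None,fx=3,fy=3))
move_ptp([0.45,-0.1,0.3],quat(0)); 
c=cap('scene','final')
d=cv2.resize(c['image'][100:300,180:520],(800,470),interpolation=cv2.INTER_CUBIC);cv2.imwrite('pics/finalz.png',d)
for n in ['pillar_mid','jar_mid','dcell_mid','tealight_mid','matchbox_mid','base']:
    print(n,[np.round(x['xy']).tolist() for x in spot_in('scene',n)])
print(current_clock())
```

```text
cap_mid 0.73 [316. 104.] med [0.3971 0.2787 0.136 ] z97 0.1772
3164 (array([0.39738827, 0.27798305]), array([0.06771428, 0.06757895])) 0.13560977618899442 0.13731334298983325 tilt [ 8.86268799e-04 -8.28516854e-05  1.35597440e-01]
1258 (array([0.39753763, 0.27790775]), array([0.03147796, 0.03160682])) 0.173099630024871 0.17881179933342328 tilt [-0.00220204 -0.00645326  0.17341218]
base outer (array([0.39548689, 0.27929259]), array([0.10728457, 0.10706467])) ((0.3954556882381439, 0.2792077660560608), 0.05495917424559593)
rim [0.39605002 0.27930468 0.04959752]
pillar_mid [[323.0, 271.0]]
jar_mid [[396.0, 268.0]]
dcell_mid [[255.0, 249.0]]
tealight_mid [[245.0, 197.0]]
matchbox_mid [[452.0, 256.0]]
base [[361.0, 204.0], [412.0, 232.0], [470.0, 303.0], [402.0, 186.0]]
47.5167
```

View pics/cap2z.png

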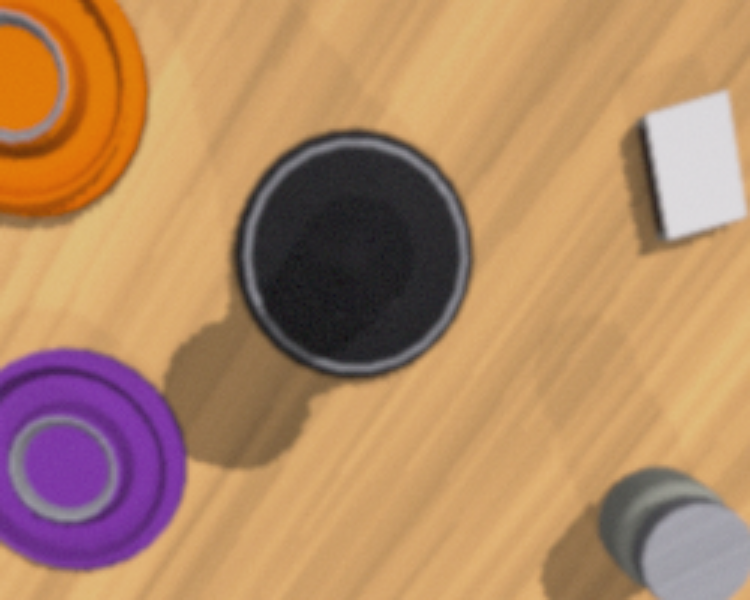

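View pics/finalz.png

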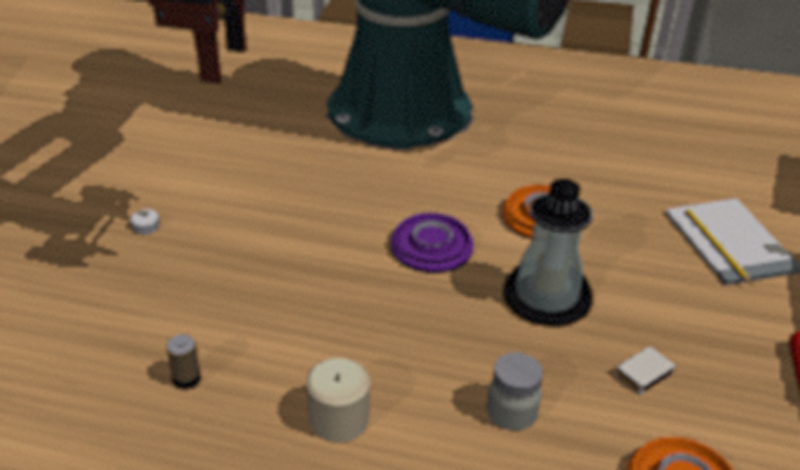

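The lantern stands upright with the cap level: the brim's top reads 135.6 mm against an expected 136 mm. The other things are where they were, and the arm is clear. Handing in.

Run:
```python
from bench import *
print(current_clock(),current_qvel())
print(close_job())
```

```text
47.5167 [-0.00782379 -0.00112637 -0.00035274  0.0014108   0.00062048 -0.00225464]
the job is handed in; nothing more can be done
None
```

The lantern is assembled on the black base in the order you asked: cup, candle, glass, then cap. I handed it in at 47.5 s of the 112 s allowed.

| Part | Check | Measured | Expected if seated |
|---|---|---|---|
| Cup | top height | 62.5 mm | 62 mm |
| Candle | top height (upright in the cup) | 110.4 mm | 111 mm |
| Glass | tool height at first contact (about 5 N) | 94.8 mm | 95 mm |
| Glass | mouth height | 131 mm | 132 mm |
| Cap | brim top height (level) | 135.6 mm | 136 mm |

- **Base:** it stayed put at about (0.3955, 0.2793). The cup centre measured about 2 mm from the base centre and the glass mouth about 1.7 mm, both within the play of the fits.
- **Other things:** the pillar candle, jar, battery, tealight and matchbox were found within about 4 pixels of their first positions. The purple and orange bases weren't moved.
- **Disagreements:** the scene camera's first position estimates were 10–15 mm off in x from the top and wrist cameras, so I worked from the wrist camera. In the last scene picture the farther orange base's detected centre shifted about 9 pixels, because the lantern partly hides it.

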